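# Close the steam cleaner's filler with its click-stop cap

### The job

The jeweller's steam cleaner has been topped up: close its filler with the click-stop cap standing on the bench. Let the cap's two lugs down through the notches in the filler neck, press it gently against its sprung seal until the lugs are below the flange, and turn it clockwise, letting the cam draw it down, until it is tight and its ratchet clicks once or twice and no more. Then let go, and leave the other things on the bench alone.

Things in the scene. Friction and masses are not known exactly. Their poses are not given: they have to be found in the camera images.
- steamer: Jeweller's steam cleaner, fixed on the bench: a steel case 250 x 190 mm, top 190 mm above the bench, gauge and switch on its front. Origin under the middle of the case; z up.
- neck: Brass filler neck on the case, open upward: 50 mm outside, 41 mm bore, 25 mm high. Origin mid-rim, on its top face; z up. A flange, its top 1 mm below the rim, narrows the bore to 30 mm but for two opposite notches about 12 mm wide; x runs through both. Its underside is a cam: clockwise (seen from above) it sinks from 4 mm below the rim by 1.2 mm a radian. Anticlockwise is blocked.
- cap_mid (a point): Loose click-stop cap, 48 mm tall, about 120 g, at first standing on its plug. Point on its axis, 24 mm above its foot; z up the axis to the grip, x through the two opposite lugs (turns with the plug). Plug 27 mm across, foot chamfered. Grip: black disc 60 mm across, 19 to 26 mm above the foot, with an upright grey bar on it. As the cam draws it down, the point sinks from 11.3 to 8.7 mm above the rim.
- lugs (a point): On the cap's axis at the level of its lugs' top faces, 9 mm above the foot; x through the lugs. Two lugs, 8 mm wide, 5 mm high, tips at 18.5 mm radius.
- bar (a point): Centre of the cap's grip bar, 50 long x 14 wide x 22 mm high, 37 mm above the cap's foot, standing on the disc; x along the bar. At the start the bar lies over the lugs.
- seal: Sprung rubber ring under the cap's disc, 49 mm across, swivels freely, 5 N/mm, 5.3 mm travel. It meets the rim with cap_mid 13.4 mm above the rim; the lugs get under the flange at 11.3 mm (about 10.5 N on the seal). Clamped by 10 N or more it is tight; above 25 N it is ruined. Origin at the cap's foot.
- grip (a joint): Turn of the grip past the plug in its ratchet clutch (rad): 0 at first, growing clockwise. Some 0.15 N m of clockwise torque takes it over a tooth with a click, 0.26 rad each; anticlockwise it holds. The plug turns on until the cam's drag reaches that torque: 50 to 128 degrees from the notches, as friction has it. Caught before 35 degrees it clicks too soon. A third click is too many.
- block_mid (a point): Wooden block 100 x 48 x 30 mm with steel burs standing in it, up to 66 mm tall in all; point at the wood's centre. Leave alone.
- beaker_mid (a point): Open steel filling beaker, 68 mm across, 80 mm tall; point half-way up. Leave alone.
- cbar_mid (a point): Bar of polishing compound, 105 x 40 x 30 mm, lying; point at its centre. Leave alone.

How it is judged:
By the outcome, as a careful person would: the job done as asked, in the order asked, and still so for the second after the job is handed in, with the robot touching nothing.
It also fails if it takes over 64 s, if anything falls off the work surface, if the arm or the gripper's body presses on something with over 40 N, if the wrist force passes 120 N, or if a joint passes its speed limit or range.

### The arm

A 6-joint arm with a two-finger parallel gripper is mounted at the origin on the work surface. World frame = base frame: x ahead of the robot, y to its left, z up, the work surface at z = 0. Lengths are in m, angles in rad, forces in N, time in s.
With the tool pointing down it reaches from about 0.375 to 0.9 m from the base axis. Payload 3.1 kg.
Tool frame: the origin (TCP) lies midway between the tips of the shut fingers; the grasp point (between the pads) lies 19 mm behind it (grasp_offset is the distance from the TCP to the grasp point, in m); y points along the fingers, z is the direction in which the jaws open and shut, and the axes are right-handed (so a half turn about y gives the same grasp; the last joint's range is limited). The gripper opens to 87 mm and grips with 3 to 60 N. Pads are 19 mm wide; open, the fingers measure 117 mm over their backs; the gripper's body (75 mm by 190 mm) begins 51 mm behind the grasp point.
Start: joints at [0.977, 0.527, 1.433, -0, 1.181, -0.178], TCP at [0.252, 0.572, 0.223] pointing down, gripper open.
Joint ranges: [-3.08, 3.08], [-0.75, 2.2], [0.22, 2.44], [-1.43, 4.57], [0, 2.65], [-2.85, 2.85]. Speed limits (rad/s): [2.79, 2.79, 3.14, 3.14, 3.14, 3.14].

### API

Orientations are given as a unit quaternion [x, y, z, w].
In Python, from rig import get_state, camera, job_done, grasp_offset gives the robot as it stands.
- The arm moves only by the tool play_rows, never from a script. Its argument "steps" is a list of rows, each a list of 7 numbers: the shift along the world's x, y, z in mm, then the turn, a rotation vector about the world's x, y, z in rad, then the finger opening in mm, from 0 to 87. In form: [[x, y, z, rx, ry, rz, claw], ...]. A call has 1 to 5 rows; each row shifts and turns the commanded pose from where the row before left it; what a row does not reach is not made up. A row lasts 1/8 s, in which the tool goes at most 62.5 mm and 10.7 degrees, less where a joint would pass 70% of its speed; a pose out of reach is approached as far as the arm can. A call with a gripper value outside its range is refused whole. The fingers move at their own pace and stop on an object; the grip force is fixed at half the most. Time passes only in rows, so rows that do not move let the fingers close. It gives the time, the measured TCP pose, the force and the opening at its end, in the units of the state.
- get_state(): the state, without advancing time (a new reading comes with each control period).
- camera(name): name is "scene" or "top" or "wrist"; returns a dict with "frame" (400x640x3 uint8, red, green, blue), "depth" (400x640 float32, m along the optical axis (not along the pixel's ray), 0 where there is no reading), "vertical_fov" (degrees; the focal length in pixels is half the picture's height over the tangent of half this angle, whatever the lens; pixels are square), "cx", "cy" (the principal point, pixels), "xyz" and "orientation" of the camera in the world; the wrist camera has in their place "mount" (4x4, takes a point from camera to tool coordinates, whose origin is the TCP and whose axes are the tool frame's). Camera axes: x right, y up, looking along -z (the intrinsics and any distortion apply to the point x, -y, -z); pixel columns grow to the right and rows downward; lengths in m; the calibration is good to about 2 mm. A picture is of the moment at which its call begins: read the wrist's pose just before it.
- job_done(): hands the job in, once; it reports no verdict.
The state is a dict: "time": time; "q": joint angles; "joint_velocities": joint speeds; "joint_torque": joint torques, N m; "eef_pos": TCP position; "tcp_rot": TCP orientation; "contact_force": force on the tool from outside, world axes, zero at the start; "torque": the same for the moment, N m; "finger_gap": finger opening in m.
Only numpy, scipy, OpenCV 4.12 (cv2) and the standard library are available. Lean on these libraries where they do the work, as an engineer would, in place of code of your own. Each camera call takes 0.05 s, during which the arm holds its last target. There are 200 camera calls.

## Working session

There is one attempt and no reset: what is moved stays moved. The work goes in short steps, Python scripts to look and compute and a tool call to move; the robot and the scene stay as the last step left them, time stands still between calls to the robot, and variables do not carry over. Pictures are saved under pics/ and viewed, about 8 in all and at most 12, crops included, and the job is handed in when it is done.

Besides the shell and the picture viewer there is one more tool, called after "Emit:" by a JSON object that holds its "op" and its "data", one argument or row to a line. play_rows: Moves the arm, as the interface text tells. Its arguments: {"type":"object","properties":{"steps":{"type":"array","items":{"type":"array","items":{"type":"number"}}}},"required":["steps"]}

```bash
ls; mkdir -p pics; cat > h.py <<'E'
import numpy as np, cv2
from rig import get_state, camera, grasp_offset
from scipy.spatial.transform import Rotation as R
def cloud(name):
    s=get_state(); c=camera(name); d=c["depth"]; h,w=d.shape
    f=h/2/np.tan(np.radians(c["vertical_fov"])/2)
    u,v=np.meshgrid(np.arange(w),np.arange(h))
    P=np.stack([(u-c["cx"])/f*d,-(v-c["cy"])/f*d,-d],-1)
    if "mount" in c:
        M=np.array(c["mount"]); P=P@M[:3,:3].T+M[:3,3]
        P=P@R.from_quat(s["tcp_rot"]).as_matrix().T+np.array(s["eef_pos"])
    else: P=P@R.from_quat(c["orientation"]).as_matrix().T+np.array(c["xyz"])
    P[d==0]=np.nan
    return c,P
def save(c,n): cv2.imwrite("pics/"+n+".png",c["frame"][:,:,::-1])
E
python3 - <<'E'
from h import *
print(get_state(), grasp_offset)
for n in("top","scene"):
    c,P=cloud(n); save(c,n+"0"); np.save(n+"P.npy",P); np.save(n+"F.npy",c["frame"]); print({k:c[k] for k in c if k not in("frame","depth")})
E
```

```text
pics
{'time': 0.0, 'q': array([ 9.76515272e-01,  5.28482681e-01,  1.43389886e+00, -4.47994509e-05,
        1.18136467e+00, -1.78474004e-01]), 'joint_velocities': array([ 1.42821209e-03, -6.53240524e-04, -1.45648063e-04, -7.04201553e-05,
       -1.17271309e-03,  1.17742866e-03]), 'joint_torque': array([ 1.52838318e-03, -4.40033305e+01, -1.76593083e+01,  6.30994420e-02,
        5.81752346e-02, -1.82331401e-04]), 'eef_pos': array([0.25201238, 0.57114657, 0.22156257]), 'tcp_rot': array([ 0.69259143, -0.14622059,  0.14567388, -0.69116985]), 'contact_force': array([ 0.34175798, -0.06144382, -0.31352568]), 'torque': array([0.00366128, 0.04741107, 0.03236085]), 'finger_gap': 0.08740781106263805} 0.0187
{'vertical_fov': 51.743509914951126, 'cx': 319.04662451053395, 'cy': 200.65969010019583, 'xyz': array([ 0.46249978, -0.03211557,  1.08467207]), 'orientation': array([-0.04813716,  0.04469595,  0.70779918, -0.70335298])}
{'vertical_fov': 44.01298129271268, 'cx': 316.27784557963923, 'cy': 199.8205212322645, 'xyz': array([1.1070426 , 0.24643573, 0.99621427]), 'orientation': array([0.15008409, 0.25575595, 0.80892646, 0.50764322])}
```

View pics/top0.png

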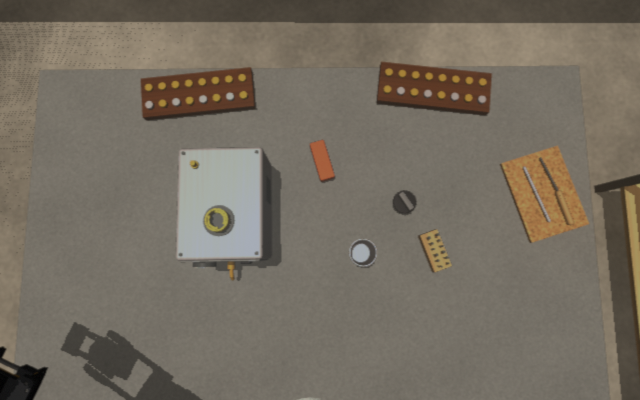

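View pics/scene0.png

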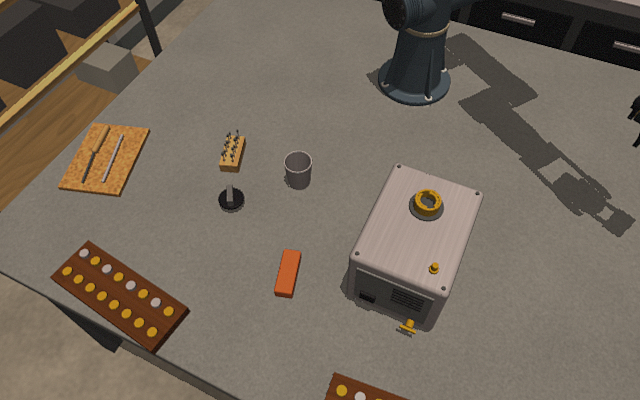

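The top view shows the cap at (404,202), the neck at (217,220), the beaker at (362,253), the block at (436,250) and the compound bar at (322,160).

```bash
cat > m.py <<'E'
from h import *
P=np.load("topP.npy"); F=np.load("topF.npy")
def sub(u0,u1,v0,v1): return P[v0:v1,u0:u1].reshape(-1,3)
for n,b in dict(cap=(380,430,180,225),neck=(195,240,195,245),beaker=(340,385,230,275),block=(412,460,222,280),case=(170,275,140,270)).items():
    Q=sub(*b); Q=Q[np.isfinite(Q[:,0])]
    z=Q[:,2]; print(n,len(Q),np.percentile(z,[1,50,99]).round(4))
    for lo,hi in dict(cap=[(.015,.032),(.038,.055)],neck=[(.195,.208),(.209,.225)],beaker=[(.06,.09)],block=[(.02,.08)],case=[(.18,.2)])[n]:
        S=Q[(z>lo)&(z<hi)]
        if len(S)<5: continue
        c,(w,h),a=cv2.minAreaRect((S[:,:2]*1000).astype(np.float32))
        print(lo,hi,len(S),S.mean(0).round(4),'rect c',np.round(c,1),w,h,a, 'medz',np.median(S[:,2]))
E
python3 m.py
python3 - <<'E'
import cv2
f=cv2.imread('pics/top0.png')
a=cv2.resize(f[180:260,170:270],(480,384),interpolation=cv2.INTER_CUBIC);
b=cv2.resize(f[175:229,375:433],(310,288),interpolation=cv2.INTER_CUBIC)
import numpy as np
o=np.zeros((384,790,3),np.uint8);o[:,:480]=a;o[:288,480:]=b
cv2.imwrite('pics/crop1.png',o)
E
```

```text
cap 2243 [-0.0056 -0.0006  0.0478]
0.015 0.032 306 [ 0.5982 -0.2475  0.0246] rect c [ 598.6 -249.6] 60.04633712768555 60.82175064086914 43.95893859863281 medz 0.024707383993358367
0.038 0.055 118 [ 0.5988 -0.2489  0.046 ] rect c [ 599.3 -249.5] 49.03131103515625 14.818002700805664 33.16582489013672 medz 0.046002583728351865
neck 2240 [0.1855 0.19   0.2158]
0.195 0.208 56 [0.537  0.1834 0.2003] rect c [538.3 191. ] 56.941368103027344 53.30626678466797 47.29030227661133 medz 0.19936027270587192
0.209 0.225 269 [0.5393 0.1897 0.2134] rect c [539.8 189.7] 49.171878814697266 48.81858444213867 48.02555847167969 medz 0.21349453271477636
beaker 2020 [-0.0054 -0.0002  0.0799]
0.06 0.09 161 [ 0.4699 -0.1394  0.0747] rect c [ 469.8 -133.9] 65.42890167236328 66.0178451538086 62.51429748535156 medz 0.0767867027434066
block 2771 [-0.0057 -0.0003  0.0594]
0.02 0.08 769 [ 0.4732 -0.3216  0.0319] rect c [ 473.6 -323.1] 99.72991943359375 48.62925720214844 19.396047592163086 medz 0.028963779611469676
case 13593 [-0.0042  0.188   0.2134]
0.18 0.2 9265 [0.5773 0.1879 0.1889] rect c [578.4 190.2] 252.412353515625 190.06988525390625 0.5394698977470398 medz 0.18893590511089686
```

View pics/crop1.png

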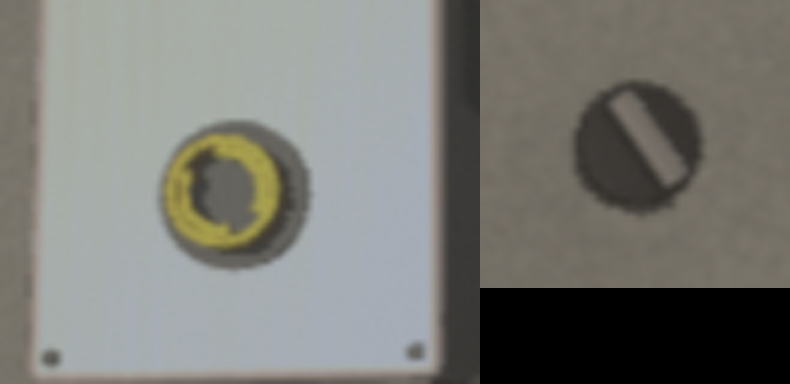

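```bash
python3 - <<'E'
from h import *
s=get_state(); print(R.from_quat(s["tcp_rot"]).as_matrix().round(3))
c=camera("wrist"); print(np.round(c["mount"],4), c["vertical_fov"],c["cx"],c["cy"])
E
```

```text
[[ 0.915 -0.001  0.404]
 [-0.404 -0.002  0.915]
 [-0.    -1.    -0.002]]
[[-1.000e-04 -9.541e-01 -2.995e-01 -8.240e-02]
 [-1.000e-03  2.995e-01 -9.541e-01 -1.619e-01]
 [ 1.000e+00  2.000e-04 -1.000e-03  8.000e-04]
 [ 0.000e+00  0.000e+00  0.000e+00  1.000e+00]] 67.38560149184747 315.46947708780124 204.9182278410644
```

Emit:
{"op": "play_rows", "data": {
  "steps": [
    [29,-38,30,0,0,0,87],
    [29,-38,30,0,0,0,87],
    [29,-38,30,0,0,0,87],
    [29,-38,18,0,0,0,87],
    [29,-38,0,0,0,0,87]
  ]
}}

```text
time: 0.78
eef_pos: [0.3989, 0.381, 0.3324]
tcp_rot: [-0.691, 0.145, -0.147, 0.693]
contact_force: [0.6, 0.4, -0.7]
finger_gap: 0.0872
```

Emit:
{"op": "play_rows", "data": {
  "steps": [
    [29,-38,0,0,0,0,87],
    [29,-38,0,0,0,0,87],
    [29,-38,0,0,0,0,87],
    [29,-38,0,0,0,0,87],
    [27,-39,0,0,0,0,87]
  ]
}}

```text
time: 1.4
eef_pos: [0.5411, 0.1894, 0.3302]
tcp_rot: [0.692, -0.146, 0.146, -0.692]
contact_force: [0.1, 0.3, 0.9]
finger_gap: 0.0871
```

Emit:
{"op": "play_rows", "data": {
  "steps": [
    [0,0,0,0,0,0,87],
    [0,0,0,0,0,0,87]
  ]
}}

```text
time: 1.65
eef_pos: [0.5398, 0.191, 0.3301]
tcp_rot: [-0.692, 0.147, -0.146, 0.692]
contact_force: [-0.0, 0.2, 0.4]
finger_gap: 0.0867
```

```bash
python3 - <<'E'
from h import *
s=get_state(); print(s["eef_pos"],s["q"],R.from_quat(s["tcp_rot"]).as_matrix().round(3).tolist())
c,P=cloud("wrist"); save(c,"w1"); np.save("w1P.npy",P)
z=P[...,2]; m=(z>.206)&(z<.225)&(np.hypot(P[...,0]-.54,P[...,1]-.19)<.05); S=P[m]; print(len(S),np.percentile(S[:,2],[5,50,95]))
g=z[m]; 
top=S[S[:,2]>np.median(S[:,2])-.003]
print(cv2.minEnclosingCircle((top[:,:2]*1000).astype(np.float32)))
v,u=np.nonzero(m); v0,v1,u0,u1=v.min()-10,v.max()+10,u.min()-10,u.max()+10
# orthographic map of the neck 0.2mm... 
f=c["frame"][v0:v1,u0:u1,::-1]; print(v0,u0,f.shape)
k=4; cv2.imwrite("pics/w1c.png",cv2.resize(f,None,fx=k,fy=k,interpolation=cv2.INTER_CUBIC)[:600,:800])
E
```

```text
[0.53980666 0.1909592  0.33013736] [ 1.44524298e-01  3.49936866e-01  1.42451873e+00  7.50185950e-04
  1.36856244e+00 -1.01016971e+00] [[0.915, -0.002, 0.404], [-0.404, 0.001, 0.915], [-0.002, -1.0, -0.0]]
1284 [0.21040402 0.21411413 0.2154794 ]
((538.9398803710938, 191.8587646484375), 25.301921844482422)
162 279 (71, 71, 3)
```

View pics/w1c.png

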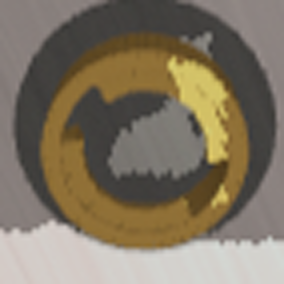

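```bash
cat > notch.py <<'E'
from h import *
s=get_state(); c=camera("wrist"); d=c["depth"]; f=200/np.tan(np.radians(c["vertical_fov"])/2)
M=np.array(c["mount"]); Rt=R.from_quat(s["tcp_rot"]).as_matrix(); Rc=Rt@M[:3,:3]; pc=Rt@M[:3,3]+s["eef_pos"]
def proj(X):
    q=(X-pc)@Rc; return (c["cx"]+f*q[...,0]/-q[...,2]),(c["cy"]+f*q[...,1]/q[...,2])
zr=.2145
# ortho image at the rim plane, 0.2 mm/px, x up, y left, 70mm
g=np.linspace(.035,-.035,350); X,Y=np.meshgrid(g,g,indexing="ij")
W=np.stack([.540+X,.190+Y,np.full_like(X,zr-.001)],-1); u,v=proj(W)
o=cv2.remap(c["frame"],u.astype(np.float32),v.astype(np.float32),cv2.INTER_CUBIC)
dd=cv2.remap(d,u.astype(np.float32),v.astype(np.float32),cv2.INTER_NEAREST)
q=(W-pc)@Rc; dep=((dd+q[...,2])*1000)  # + = deeper than rim plane
hsv=cv2.cvtColor(o,cv2.COLOR_RGB2HSV)
br=((hsv[...,1]>90)&(hsv[...,2]>60)).astype(np.uint8)
ring=cv2.morphologyEx(br,cv2.MORPH_CLOSE,np.ones((9,9)))
(cx,cy),r=cv2.minEnclosingCircle(np.argwhere(ring)[:,::-1].astype(np.float32))
print("brass circle", .540+.035-cy*.2e-3*1.003, .190+.035-cx*.2e-3*1.003, r*.2)
dp=np.where(np.abs(dep)<2.5,1,0).astype(np.uint8)
vis=np.hstack([o[...,::-1],np.dstack([np.clip(dep*20+60,0,255).astype(np.uint8)]*3)])
cv2.imwrite("pics/ortho%.2f.png"%s["time"],vis); np.savez("ortho.npz",o=o,dep=dep)
E
python3 notch.py; ls pics
```

```text
brass circle 0.5375891009185791 0.19253036352233888 27.19545593261719
crop1.png
ortho1.70.png
scene0.png
top0.png
w1.png
w1c.png
```

Emit:
{"op": "play_rows", "data": {
  "steps": [
    [0,0,-35,0,0,0,87],
    [0,0,-30,0,0,0,87],
    [0,0,0,0,0,0,87]
  ]
}}

```text
time: 2.12
eef_pos: [0.5378, 0.1916, 0.2635]
tcp_rot: [0.693, -0.147, 0.143, -0.691]
contact_force: [0.9, 0.4, -0.4]
finger_gap: 0.0869
```

```bash
python3 notch.py; mv pics/ortho2* pics/ob.png; ls pics
```

```text
brass circle 0.5366719319824219 0.19232112868652346 27.666128540039065
crop1.png
ob.png
ortho1.70.png
scene0.png
top0.png
w1.png
w1c.png
```

View pics/ob.png

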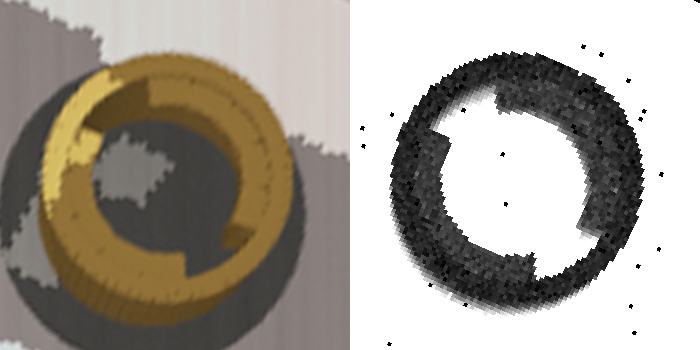

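```bash
cat > fit.py <<'E'
import numpy as np
from scipy.optimize import differential_evolution as DE
import cv2
z=np.load("ortho.npz"); dep=z["dep"]; m=cv2.medianBlur((dep<1.3).astype(np.uint8),5).astype(float)
print("median dep rim/flange",np.median(dep[m>0]))
g=np.linspace(35,-35,350); X,Y=np.meshgrid(g,g,indexing="ij")
def cost(p):
    x,y=X-p[0],Y-p[1]; r=np.hypot(x,y); c,s=np.cos(p[2]),np.sin(p[2])
    a,b=c*x+s*y,-s*x+c*y
    mod=(r<25)&(r>15)&~((r<20.5)&(abs(b)<p[3]))
    return np.mean(abs(mod-m))
o=DE(cost,[(-6,6),(-6,6),(0.0,1.6),(5,7)],seed=0,tol=1e-6,maxiter=60,popsize=12)
print(o.x,np.degrees(o.x[2]),o.fun,"centre",540+o.x[0],190+o.x[1])
E
python3 fit.py
```

```text
median dep rim/flange -0.7073537737784241
[-1.26367167  1.73573263  0.619271    6.67439481] 35.481614746243615 0.020383673469387756 centre 538.7363283274753 191.73573263036423
```

Emit:
{"op": "play_rows", "data": {
  "steps": [
    [0,0,0,0,0,0.17,87],
    [0,0,0,0,0,0.17,87],
    [0,0,0,0,0,0.17,87],
    [0,0,0,0,0,0.17,87],
    [0,0,0,0,0,0.17,87]
  ]
}}

```text
time: 2.8
eef_pos: [0.5413, 0.1915, 0.2678]
tcp_rot: [0.69, 0.156, -0.153, -0.69]
contact_force: [0.7, 0.5, 0.1]
finger_gap: 0.0871
```

Emit:
{"op": "play_rows", "data": {
  "steps": [
    [0,0,0,0,0,0.17,87],
    [0,0,0,0,0,0.015,87],
    [0,0,0,0,0,0,87],
    [0,0,0,0,0,0,87]
  ]
}}

```text
time: 3.3
eef_pos: [0.5406, 0.1909, 0.266]
tcp_rot: [0.674, 0.215, -0.215, -0.674]
contact_force: [0.5, -0.2, 0.1]
finger_gap: 0.087
```

```bash
python3 notch.py; python3 fit.py; python3 -c "
from h import *
s=get_state();print(s['eef_pos'],s['q'],R.from_quat(s['tcp_rot']).as_matrix().round(4).tolist())"
```

```text
brass circle 0.5370584365386963 0.19040076079101564 27.640286254882813
median dep rim/flange -0.7839362798751914
[-1.16852712  1.40188387  0.60684613  6.75988271] 34.76972198888477 0.02040816326530612 centre 538.8314728812315 191.40188387015766
[0.54048474 0.19083472 0.26582971] [ 1.44532559e-01  4.09282661e-01  1.51409454e+00 -3.50564081e-06
  1.21776853e+00 -2.04457925e+00] [[0.8149, 0.0004, -0.5797], [0.5797, 0.0001, 0.8149], [0.0004, -1.0, -0.0002]]
```

Emit:
{"op": "play_rows", "data": {
  "steps": [
    [6,-50,0,0,0,0,87],
    [7,-50,0,0,0,0,87],
    [6,-50,0,0,0,0,87],
    [7,-50,0,0,0,0,87],
    [6,-50,-10,0,0,0,87]
  ]
}}

```text
time: 3.98
eef_pos: [0.5733, -0.0611, 0.2563]
tcp_rot: [0.674, 0.216, -0.214, -0.673]
contact_force: [0.2, -0.5, 0.3]
finger_gap: 0.0867
```

Emit:
{"op": "play_rows", "data": {
  "steps": [
    [7,-50,-30,0,0,0,87],
    [7,-50,-40,0,0,0,87],
    [6,-50,-40,0,0,-0.038,87],
    [6,-40,-46,0,0,0,87],
    [0,0,0,0,0,0,87]
  ]
}}

```text
time: 4.6
eef_pos: [0.5955, -0.2482, 0.0966]
tcp_rot: [-0.676, -0.199, 0.203, 0.68]
contact_force: [-0.7, 0.3, -0.7]
finger_gap: 0.0869
```

Emit:
{"op": "play_rows", "data": {
  "steps": [
    [0,0,0,0,0,0,87],
    [0,0,0,0,0,0,87]
  ]
}}

```text
time: 4.85
eef_pos: [0.599, -0.2455, 0.104]
tcp_rot: [0.678, 0.204, -0.202, -0.677]
contact_force: [-0.2, 0.4, -0.3]
finger_gap: 0.0869
```

```bash
cat > capw.py <<'E'
from h import *
import sys
s=get_state();T=R.from_quat(s['tcp_rot']).as_matrix(); p=np.array(s['eef_pos']); print(p.round(4),s['q'].round(3),T.round(4).tolist())
c,P=cloud("wrist"); save(c,"w%.2f"%s["time"])
L=(P-p)@T  # tool coords
np.savez("cap.npz",P=P,L=L,F=c["frame"])
E
cat >> capw.py <<'E'
Q=P[np.isfinite(P[...,0])]; Q=Q[np.hypot(Q[:,0]-.599,Q[:,1]+.2495)<.045]
for lo,hi in((.018,.032),(.042,.056)):
    S=Q[(Q[:,2]>lo)&(Q[:,2]<hi)]; print(len(S),np.median(S[:,2]),cv2.minEnclosingCircle((S[:,:2]*1000).astype(np.float32)),cv2.minAreaRect((S[:,:2]*1000).astype(np.float32)))
E
python3 capw.py
```

```text
[ 0.599  -0.2455  0.104 ] [-0.561  0.698  1.473  0.     0.968 -2.715] [[0.8351, 0.0026, -0.5501], [0.5501, -0.0014, 0.8351], [0.0014, -1.0, -0.0026]]
2823 0.025575638723221716 ((598.6019287109375, -248.1879119873047), 31.255287170410156) ((597.8222045898438, -248.8607177734375), (60.43166732788086, 61.45597457885742), 32.63414764404297)
1100 0.04750280104683534 ((598.3264770507812, -248.42408752441406), 25.314016342163086) ((598.3617553710938, -248.26768493652344), (50.036048889160156, 13.651083946228027), 32.814903259277344)
```

Emit:
{"op": "play_rows", "data": {
  "steps": [
    [-0.7,-2.9,-20,0,0,-0.01,60],
    [0,0,-25,0,0,0,40],
    [0,0,-20,0,0,0,40],
    [0,0,-8,0,0,0,40],
    [0,0,0,0,0,0,40]
  ]
}}

```text
time: 5.52
eef_pos: [0.5973, -0.2492, 0.0283]
tcp_rot: [-0.678, -0.199, 0.199, 0.679]
contact_force: [0.5, 0.0, -0.5]
finger_gap: 0.0457
```

Emit:
{"op": "play_rows", "data": {
  "steps": [
    [0,0,0,0,0,0,40],
    [0,0,0,0,0,0,40]
  ]
}}

```text
time: 5.78
eef_pos: [0.5978, -0.2495, 0.0296]
tcp_rot: [0.679, 0.2, -0.199, -0.678]
contact_force: [-0.6, 0.3, 0.2]
finger_gap: 0.0408
```

```bash
python3 -c "
from h import *
s=get_state();print(s['eef_pos'],s['contact_force'],s['finger_gap'])"; python3 capw.py
```

```text
[ 0.59775575 -0.24951712  0.02963058] [-0.64168715  0.25931301  0.15270699] 0.04084398571743259
[ 0.5978 -0.2495  0.0296] [-0.568  0.804  1.501 -0.     0.835 -2.71 ] [[0.8413, 0.0011, -0.5406], [0.5406, -0.0007, 0.8413], [0.0005, -1.0, -0.0012]]
3961 0.02564534612883641 ((597.9396362304688, -248.93801879882812), 30.814069747924805) ((593.9872436523438, -251.23471069335938), (51.597412109375, 58.91557312011719), 33.532623291015625)
2125 0.04768617597100905 ((589.2691650390625, -254.62896728515625), 30.193763732910156) ((590.9351196289062, -253.5546417236328), (32.52770233154297, 60.38540267944336), 32.81660079956055)
```

Emit:
{"op": "play_rows", "data": {
  "steps": [
    [0,0,0,0,0,0,0],
    [0,0,0,0,0,0,0],
    [0,0,0,0,0,0,0],
    [0,0,0,0,0,0,0],
    [0,0,0,0,0,0,0]
  ]
}}

```text
time: 6.45
eef_pos: [0.5973, -0.2493, 0.0289]
tcp_rot: [-0.678, -0.199, 0.199, 0.678]
contact_force: [-1.3, -0.7, 0.2]
finger_gap: 0.014
```

Emit:
{"op": "play_rows", "data": {
  "steps": [
    [0,0,5,0,0,0,0],
    [0,0,20,0,0,0,0],
    [0,0,40,0,0,0,0],
    [0,0,10,0,0,0,0],
    [0,0,0,0,0,0,0]
  ]
}}

```text
time: 7.08
eef_pos: [0.5978, -0.2496, 0.1051]
tcp_rot: [0.679, 0.2, -0.199, -0.678]
contact_force: [-1.0, -0.5, -2.7]
finger_gap: 0.0139
```

Emit:
{"op": "play_rows", "data": {
  "steps": [
    [0,0,0,0,0,0,0],
    [0,0,0,0,0,0,0]
  ]
}}

```text
time: 7.32
eef_pos: [0.5964, -0.2487, 0.1024]
tcp_rot: [-0.678, -0.199, 0.2, 0.679]
contact_force: [0.6, 0.4, -1.2]
finger_gap: 0.0138
```

```bash
python3 capw.py; ls pics; python3 - <<'E'
from h import *
z=np.load("cap.npz"); L=z["L"]; F=z["F"]; P=z["P"]
Q=L[np.isfinite(L[...,0])]; Q=Q[(np.hypot(Q[:,0],Q[:,2])<.05)&(Q[:,1]>-.03)&(Q[:,1]<.015)]
print(np.histogram(Q[:,1]*1000,bins=np.arange(-30,16,2)))
S=Q[(Q[:,1]>0)&(Q[:,1]<.008)]; print(np.median(S[:,1]),len(S),cv2.minEnclosingCircle((S[:,[0,2]]*1000).astype(np.float32)))
print(get_state()["finger_gap"],get_state()["contact_force"])
E
```

```text
[ 0.5964 -0.2487  0.1024] [-0.568  0.701  1.472 -0.     0.972 -2.71 ] [[0.8413, -0.0024, -0.5406], [0.5406, 0.0015, 0.8413], [-0.0012, -1.0, 0.0026]]
0 nan ((0.0, 0.0), 0.0) ((0.0, 0.0), (0.0, 0.0), 0.0)
0 nan ((0.0, 0.0), 0.0) ((0.0, 0.0), (0.0, 0.0), 0.0)
crop1.png
ob.png
ortho1.70.png
ortho3.30.png
scene0.png
top0.png
w1.png
w1c.png
w4.85.png
w5.78.png
w7.33.png
(array([  80,   90,   95,  101,   80, 1201,  304,   93,   96,   82,   73,
         83,   76,   71,   64,   78, 2095,  405,   87,   55,    2,    0]), array([-30, -28, -26, -24, -22, -20, -18, -16, -14, -12, -10,  -8,  -6,
        -4,  -2,   0,   2,   4,   6,   8,  10,  12,  14]))
0.003318329168844755 2665 ((1.0905588865280151, 0.33039650321006775), 30.945064544677734)
0.0137976385335159 [-0.3347517  -0.33299196 -0.82511833]
  return _methods._mean(a, axis=axis, dtype=dtype,
  ret = ret.dtype.type(ret / rcount)
```

```bash
python3 - <<'E'
from h import *
from scipy.optimize import least_squares
z=np.load("cap.npz"); L=z["L"]*1000
Q=L[np.isfinite(L[...,0])]; Q=Q[(np.hypot(Q[:,0],Q[:,2])<45)]
S=Q[(Q[:,1]>1)&(Q[:,1]<6)][:,[0,2]]
H=cv2.convexHull(S.astype(np.float32))[:,0]
f=lambda p:np.hypot(H[:,0]-p[0],H[:,1]-p[1])-p[2]
o=least_squares(f,[1,0,30],loss="soft_l1",f_scale=.5); print("disc",o.x,len(H),np.abs(o.fun).mean())
B=Q[(Q[:,1]>-23)&(Q[:,1]<-16)&(abs(Q[:,2])<6)]; print("bar top x",np.percentile(B[:,0],[0.5,1,99,99.5]),"z",np.percentile(Q[(Q[:,1]>-23)&(Q[:,1]<-16)&(abs(Q[:,0])>16)&(abs(Q[:,0])<27)][:,2],[1,50,99]), "ang")
C=Q[(Q[:,1]>-23)&(Q[:,1]<-16)&(abs(Q[:,0])>13)&(abs(Q[:,0])<28)&(abs(Q[:,2])<9)]; print(np.polyfit(C[:,0],C[:,2],1),np.polyfit(C[:,0],C[:,1],1))
D=Q[(Q[:,1]>1)&(Q[:,1]<6)]; print("disc tilt",np.linalg.lstsq(np.c_[D[:,[0,2]],np.ones(len(D))],D[:,1],rcond=None)[0])
E
```

```text
disc [ 1.08535317  0.37186467 30.68944466] 29 0.71374703226074
bar top x [-23.52289744 -23.36840383  25.20572365  25.50083981] z [-6.1260597   0.63246858  6.90932763] ang
[-0.00326371  0.40624613] [-6.40062725e-03 -1.86761367e+01]
disc tilt [-1.01630682e-02  1.79432268e-03  3.20485171e+00]
```

Emit:
{"op": "play_rows", "data": {
  "steps": [
    [0,0,50,0,0,0,0],
    [-5,40,50,0,0,0,0],
    [-6,45,45,0,0,0.02,0],
    [-7,50,37,0,0,0.022,0],
    [-7,50,0,0,0,0,0]
  ]
}}

```text
time: 8.0
eef_pos: [0.5744, -0.0656, 0.2867]
tcp_rot: [0.676, 0.216, -0.211, -0.673]
contact_force: [0.3, -1.1, -1.6]
finger_gap: 0.0135
```

Emit:
{"op": "play_rows", "data": {
  "steps": [
    [-7,50,0,0,0,0,0],
    [-7,50,0,0,0,0,0],
    [-7,50,0,0,0,0,0],
    [-7,50,0,0,0,0,0],
    [-4,35,0,0,0,0,0]
  ]
}}

```text
time: 8.62
eef_pos: [0.5396, 0.1707, 0.2827]
tcp_rot: [-0.674, -0.213, 0.214, 0.674]
contact_force: [0.7, 0.4, -1.8]
finger_gap: 0.014
```

Emit:
{"op": "play_rows", "data": {
  "steps": [
    [-2,20,0,0,0,0,0],
    [0,0,0,0,0,0,0],
    [0,0,0,0,0,0,0]
  ]
}}

```text
time: 9.0
eef_pos: [0.5389, 0.1874, 0.2832]
tcp_rot: [0.675, 0.213, -0.213, -0.674]
contact_force: [-0.2, -0.6, -1.7]
finger_gap: 0.0137
```

```bash
cat > st.py <<'E'
from h import *
A=[];Fo=[];To=[];Y=[]
for i in range(4):
    s=get_state(); T=R.from_quat(s['tcp_rot']).as_matrix(); A.append(s['eef_pos']);Fo.append(s['contact_force']);To.append(s['torque']);Y.append(np.degrees(np.arctan2(T[1,0],T[0,0])))
    if i<3: camera("top")
print((np.array(A)*1000).round(1).tolist(),np.round(Y,2),np.round(Fo,1).tolist(),np.round(To,3)[-1],s["q"].round(3),s["finger_gap"],T.round(3)[:,1])
E
python3 st.py
```

```text
[[538.9, 187.4, 283.2], [539.0, 187.2, 283.3], [539.0, 187.2, 283.4], [539.0, 187.3, 283.4]] [35.08 35.05 35.03 35.03] [[-0.2, -0.6, -1.7], [0.1, 0.1, -1.7], [0.4, 0.0, -1.8], [1.0, 0.6, -1.3]] [ 0.136  0.05  -0.004] [ 0.139  0.388  1.497 -0.     1.257 -2.043] 0.013753668140116441 [-0. -0. -1.]
```

Emit:
{"op": "play_rows", "data": {
  "steps": [
    [-0.8,3.3,-15,0,0,0,0],
    [0,0,-15,0,0,0,0],
    [0,0,0,0,0,0,0],
    [0,0,0,0,0,0,0]
  ]
}}

```text
time: 9.65
eef_pos: [0.5379, 0.1919, 0.2532]
tcp_rot: [0.674, 0.213, -0.214, -0.674]
contact_force: [0.2, -0.3, -1.3]
finger_gap: 0.0137
```

```bash
python3 st.py; python3 -c "
from h import *
c=camera('scene');f=c['frame'][120:280,330:500,::-1]
w=camera('wrist');save(w,'w9')
a=cv2.resize(f,None,fx=2.5,fy=2.5,interpolation=cv2.INTER_CUBIC)
b=cv2.resize(w['frame'][100:300,230:400,::-1],(340,400));cv2.imwrite('pics/v9.png',np.hstack([a,b]))"
```

```text
[[537.9, 191.9, 253.2], [538.1, 191.9, 253.6], [538.2, 192.0, 253.8], [538.2, 192.0, 253.9]] [35.13 35.14 35.14 35.14] [[0.2, -0.3, -1.3], [-0.5, 0.2, -0.8], [1.1, -0.0, -1.3], [0.6, -0.0, -1.7]] [0.046 0.076 0.017] [ 0.147  0.419  1.534 -0.     1.188 -2.037] 0.013917049948859924 [ 0.001  0.    -1.   ]
```

View pics/v9.png

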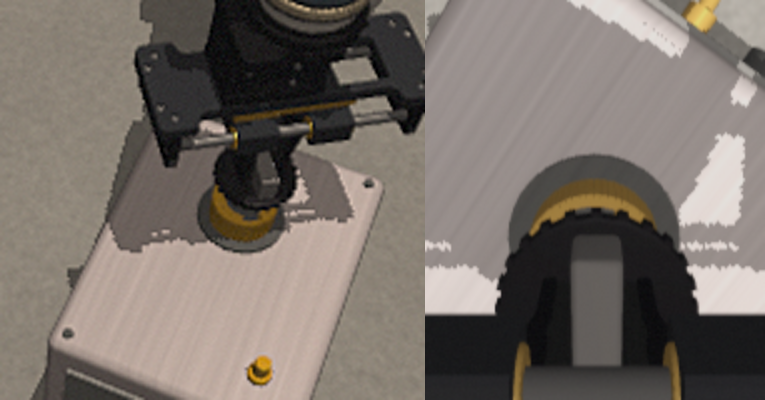

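Emit:
{"op": "play_rows", "data": {
  "steps": [
    [0,-1.4,-6,0,0,0,0],
    [0,0,-6,0,0,0,0],
    [0,0,0,0,0,0,0],
    [0,0,0,0,0,0,0]
  ]
}}

```text
time: 10.4
eef_pos: [0.5378, 0.1905, 0.2414]
tcp_rot: [-0.674, -0.213, 0.213, 0.674]
contact_force: [-0.1, 0.0, -0.9]
finger_gap: 0.0138
```

```bash
python3 st.py
```

```text
[[537.8, 190.5, 241.4], [537.9, 190.5, 241.5], [538.0, 190.5, 241.6], [538.0, 190.5, 241.6]] [35.13 35.14 35.14 35.13] [[-0.1, 0.0, -0.9], [0.1, 0.9, -1.3], [0.0, -0.7, -1.5], [0.1, -0.3, -1.7]] [ 0.076  0.03  -0.043] [ 0.145  0.432  1.55   0.     1.159 -2.039] 0.013822622930974951 [ 0.  0. -1.]
```

Emit:
{"op": "play_rows", "data": {
  "steps": [
    [0,0,-2,0,0,0,0],
    [0,0,-2,0,0,0,0],
    [0,0,0,0,0,0,0]
  ]
}}

```text
time: 10.92
eef_pos: [0.5376, 0.1904, 0.2372]
tcp_rot: [-0.674, -0.213, 0.214, 0.674]
contact_force: [-0.7, -0.7, -1.5]
finger_gap: 0.0139
```

Emit:
{"op": "play_rows", "data": {
  "steps": [
    [0,0,-2,0,0,0,0],
    [0,0,0,0,0,0,0]
  ]
}}

```text
time: 11.18
eef_pos: [0.5377, 0.1905, 0.2353]
tcp_rot: [-0.674, -0.213, 0.214, 0.674]
contact_force: [0.3, -0.3, -2.0]
finger_gap: 0.0137
```

```bash
python3 st.py
```

```text
[[537.7, 190.5, 235.3], [537.8, 190.5, 235.4], [537.8, 190.5, 235.4], [537.8, 190.5, 235.5]] [35.13 35.13 35.13 35.14] [[0.3, -0.3, -2.0], [1.0, 0.2, -1.6], [-0.3, -0.1, -2.1], [0.3, -0.0, -2.0]] [ 0.053  0.002 -0.015] [ 0.145  0.439  1.557 -0.     1.146 -2.039] 0.013939586616981177 [ 0.  0. -1.]
```

Emit:
{"op": "play_rows", "data": {
  "steps": [
    [0,0,-1.5,0,0,0,0],
    [0,0,-1,0,0,0,0],
    [0,0,0,0,0,0,0],
    [0,0,0,0,0,0,0]
  ]
}}

```text
time: 11.82
eef_pos: [0.5379, 0.1905, 0.2331]
tcp_rot: [0.674, 0.213, -0.213, -0.674]
contact_force: [0.0, -0.5, -0.2]
finger_gap: 0.0141
```

```bash
python3 st.py
```

```text
[[537.9, 190.5, 233.1], [537.9, 190.5, 233.1], [537.9, 190.5, 233.0], [537.9, 190.5, 233.1]] [35.13 35.13 35.13 35.13] [[0.0, -0.5, -0.2], [-0.2, -0.3, -0.0], [-0.0, 0.3, -0.2], [-0.5, -0.3, -0.8]] [0.109 0.06  0.064] [ 0.145  0.442  1.56   0.     1.14  -2.039] 0.013897527438878116 [ 0.  0. -1.]
```

Emit:
{"op": "play_rows", "data": {
  "steps": [
    [0,0,-1,0,0,0,0],
    [0,0,-1.2,0,0,0,0],
    [0,0,0,0,0,0,0],
    [0,0,0,0,0,0,0]
  ]
}}

```text
time: 12.48
eef_pos: [0.5379, 0.1905, 0.2318]
tcp_rot: [0.674, 0.214, -0.213, -0.674]
contact_force: [-1.1, -0.2, 5.9]
finger_gap: 0.0141
```

```bash
python3 st.py
```

```text
[[537.9, 190.5, 231.8], [537.9, 190.5, 231.8], [538.0, 190.5, 231.8], [538.0, 190.5, 231.8]] [35.14 35.14 35.14 35.14] [[-1.1, -0.2, 5.9], [-1.8, -1.0, 5.2], [-1.6, -0.5, 5.7], [-1.8, 0.1, 5.2]] [ 0.059  0.42  -0.028] [ 0.145  0.443  1.562 -0.     1.136 -2.039] 0.014060866790796588 [ 0.001  0.    -1.   ]
```

Emit:
{"op": "play_rows", "data": {
  "steps": [
    [0,0,-1,0,0,0,0],
    [0,0,-1,0,0,0,0],
    [0,0,0,0,0,0,0],
    [0,0,0,0,0,0,0]
  ]
}}

```text
time: 13.12
eef_pos: [0.538, 0.1905, 0.2308]
tcp_rot: [0.674, 0.214, -0.213, -0.674]
contact_force: [-3.2, -1.4, 10.2]
finger_gap: 0.0136
```

```bash
python3 st.py
```

```text
[[538.0, 190.5, 230.8], [538.0, 190.5, 230.8], [538.0, 190.5, 230.8], [538.0, 190.5, 230.8]] [35.14 35.14 35.14 35.14] [[-3.2, -1.4, 10.2], [-3.3, -1.0, 10.8], [-2.8, -0.8, 11.5], [-3.0, -1.2, 9.8]] [ 0.021  0.705 -0.03 ] [ 0.145  0.444  1.563 -0.     1.133 -2.039] 0.013653511358951462 [ 0.002  0.    -1.   ]
```

Emit:
{"op": "play_rows", "data": {
  "steps": [
    [-0.3,0,-0.7,0,0,0,0],
    [0,0,0,0,0,-0.06,0],
    [0,0,0,0,0,-0.06,0],
    [0,0,0,0,0,-0.06,0],
    [0,0,0,0,0,0,0]
  ]
}}

```text
time: 13.9
eef_pos: [0.5379, 0.1907, 0.2305]
tcp_rot: [0.691, 0.153, -0.151, -0.691]
contact_force: [-3.8, -0.5, 11.8]
finger_gap: 0.0137
```

```bash
python3 st.py
```

```text
[[537.9, 190.7, 230.5], [537.9, 190.7, 230.4], [537.9, 190.7, 230.4], [537.9, 190.7, 230.5]] [24.81 24.83 24.83 24.83] [[-3.8, -0.5, 11.8], [-4.0, 0.2, 12.3], [-2.7, -0.7, 13.0], [-2.6, 0.1, 12.7]] [0.021 0.688 0.019] [ 0.145  0.444  1.564  0.     1.131 -1.859] 0.01359388763193876 [ 0.002  0.    -1.   ]
```

Emit:
{"op": "play_rows", "data": {
  "steps": [
    [0,0,0,0,0,-0.06,0],
    [0,0,0,0,0,-0.06,0],
    [0,0,0,0,0,-0.06,0],
    [0,0,0,0,0,0,0]
  ]
}}

```text
time: 14.55
eef_pos: [0.5379, 0.1908, 0.2304]
tcp_rot: [-0.701, -0.09, 0.088, 0.702]
contact_force: [-3.1, 0.3, 12.8]
finger_gap: 0.0138
```

```bash
python3 st.py
```

```text
[[537.9, 190.8, 230.4], [537.9, 190.9, 230.5], [537.9, 190.8, 230.5], [537.9, 190.8, 230.5]] [14.49 14.51 14.51 14.51] [[-3.1, 0.3, 12.8], [-3.9, 0.4, 12.3], [-3.4, -0.3, 12.1], [-2.8, -0.1, 12.3]] [ 0.089  0.749 -0.006] [ 0.145  0.444  1.564  0.     1.131 -1.679] 0.013892094351592136 [ 0.002  0.001 -1.   ]
```

Emit:
{"op": "play_rows", "data": {
  "steps": [
    [0,0,0.7,0,0,-0.05,0],
    [0,0,0.7,0,0,-0.05,0],
    [0,0,0.7,0,0,-0.05,0],
    [0,0,0,0,0,0,0]
  ]
}}

```text
time: 15.2
eef_pos: [0.5378, 0.1909, 0.2308]
tcp_rot: [-0.706, -0.037, 0.036, 0.706]
contact_force: [-0.2, 1.5, 4.5]
finger_gap: 0.0135
```

```bash
python3 st.py
```

```text
[[537.8, 190.9, 230.8], [537.8, 190.9, 230.8], [537.8, 190.9, 230.8], [537.8, 190.9, 230.7]] [5.95 5.96 5.96 5.95] [[-0.2, 1.5, 4.5], [-1.7, 1.2, 5.0], [-0.5, 1.1, 5.6], [-0.7, 1.1, 5.5]] [0.326 0.257 0.017] [ 1.450e-01  4.440e-01  1.563e+00  1.000e-03  1.133e+00 -1.530e+00] 0.0136038882062782 [ 0.001  0.001 -1.   ]
```

Emit:
{"op": "play_rows", "data": {
  "steps": [
    [0,0,0,0,0,-0.08,0],
    [0,0,0,0,0,-0.08,0],
    [0,0,0,0,0,-0.08,0],
    [0,0,0,0,0,0,0]
  ]
}}

```text
time: 15.85
eef_pos: [0.5378, 0.1911, 0.2305]
tcp_rot: [-0.705, 0.048, -0.048, 0.706]
contact_force: [-1.4, 2.0, 4.0]
finger_gap: 0.0138
```

```bash
sed -i 's/np.round(To,3)\[-1\]/np.mean(To,0).round(3),np.round(To,3)[:,2]/' st.py; python3 st.py
```

```text
[[537.8, 191.1, 230.5], [537.8, 191.1, 230.5], [537.8, 191.1, 230.5], [537.8, 191.0, 230.5]] [-7.77 -7.75 -7.76 -7.78] [[-1.4, 2.0, 4.0], [-1.2, 3.3, 4.4], [-0.8, 3.2, 4.0], [-0.5, 2.9, 4.9]] [0.655 0.107 0.028] [-0.     0.089  0.051 -0.026] [ 1.450e-01  4.440e-01  1.563e+00  1.000e-03  1.133e+00 -1.290e+00] 0.013719461781467344 [ 0.001  0.001 -1.   ]
```

Emit:
{"op": "play_rows", "data": {
  "steps": [
    [0,0.7,0,0,0,-0.08,0],
    [0,0.1,0,0,0,-0.08,0],
    [0.1,0.1,0,0,0,-0.08,0],
    [0,0,0,0,0,0,0]
  ]
}}

```text
time: 16.5
eef_pos: [0.5379, 0.1913, 0.2302]
tcp_rot: [-0.695, 0.132, -0.132, 0.695]
contact_force: [-1.1, 3.0, 3.3]
finger_gap: 0.014
```

```bash
python3 st.py
```

```text
[[537.9, 191.3, 230.2], [537.9, 191.3, 230.2], [537.9, 191.3, 230.2], [537.9, 191.3, 230.2]] [-21.49 -21.48 -21.5  -21.52] [[-1.1, 3.0, 3.3], [-0.3, 1.6, 4.6], [-0.3, 1.3, 4.7], [0.5, 1.1, 4.4]] [0.391 0.01  0.028] [ 0.032 -0.012  0.013  0.078] [ 0.146  0.445  1.563 -0.     1.133 -1.049] 0.013652802232341209 [ 0.001 -0.    -1.   ]
```

Emit:
{"op": "play_rows", "data": {
  "steps": [
    [0,0.4,0.5,0,0,-0.08,0],
    [0,0.1,0.5,0,0,-0.08,0],
    [0.1,0.1,0,0,0,-0.08,0],
    [0,0,0,0,0,0,0]
  ]
}}

```text
time: 17.15
eef_pos: [0.5379, 0.1916, 0.2302]
tcp_rot: [0.674, -0.214, 0.214, -0.674]
contact_force: [1.9, 1.0, -3.4]
finger_gap: 0.0137
```

```bash
python3 st.py
```

```text
[[537.9, 191.6, 230.2], [537.9, 191.6, 230.2], [537.9, 191.6, 230.2], [537.9, 191.6, 230.2]] [-35.23 -35.22 -35.24 -35.26] [[1.9, 1.0, -3.4], [1.5, 1.0, -3.6], [3.1, 1.0, -5.3], [3.8, 0.9, -6.4]] [ 0.2   -0.545  0.122] [0.132 0.108 0.105 0.144] [ 1.470e-01  4.460e-01  1.562e+00 -1.000e-03  1.134e+00 -8.080e-01] 0.013999865494989602 [-0.    -0.001 -1.   ]
```

Emit:
{"op": "play_rows", "data": {
  "steps": [
    [0,0.1,-0.6,0,0,-0.04,0],
    [0,0,0,0,0,0,0]
  ]
}}

```text
time: 17.55
eef_pos: [0.5379, 0.1916, 0.2302]
tcp_rot: [0.67, -0.227, 0.228, -0.669]
contact_force: [2.1, 0.3, -3.2]
finger_gap: 0.0141
```

```bash
python3 st.py
```

```text
[[537.9, 191.6, 230.2], [538.0, 191.6, 230.2], [537.9, 191.6, 230.2], [537.9, 191.6, 230.2]] [-37.56 -37.56 -37.57 -37.58] [[2.1, 0.3, -3.2], [3.2, -0.1, -4.3], [3.3, -0.3, -4.4], [3.1, -0.8, -5.6]] [-0.041 -0.626  0.134] [0.135 0.168 0.171 0.06 ] [ 1.470e-01  4.460e-01  1.562e+00 -1.000e-03  1.134e+00 -7.670e-01] 0.01395255420016769 [ 0.    -0.001 -1.   ]
```

```bash
cat > st2.py <<'E'
from h import *
A=[];Fo=[];To=[];Y=[]
for i in range(3):
    s=get_state(); T=R.from_quat(s['tcp_rot']).as_matrix(); A.append(s['eef_pos']);Fo.append(s['contact_force']);To.append(s['torque'][2]);Y.append(np.degrees(np.arctan2(T[1,0],T[0,0])))
    if i<2: camera("top")
print((np.mean(A,0)*1000).round(2),np.mean(Y).round(2),np.mean(Fo,0).round(1),"tz",np.round(To,3),"jt6",s["joint_torque"][5].round(3))
E
python3 st2.py
```

```text
[537.91 191.65 230.22] -37.59 [ 3.5 -0.9 -6.1] tz [0.06  0.105 0.12 ] jt6 0.128
```

Emit:
{"op": "play_rows", "data": {
  "steps": [
    [0,0,0,0,0,-0.04,0],
    [0,0,0,0,0,0,0]
  ]
}}

```text
time: 18.05
eef_pos: [0.5379, 0.1917, 0.2303]
tcp_rot: [0.665, -0.241, 0.241, -0.665]
contact_force: [4.1, -0.4, -6.6]
finger_gap: 0.0137
```

```bash
python3 st2.py
```

```text
[537.91 191.7  230.24] -39.88 [ 4.1 -0.8 -7.3] tz [0.104 0.22  0.099] jt6 0.132
```

Emit:
{"op": "play_rows", "data": {
  "steps": [
    [-0.3,0,-0.8,0,0,-0.03,0],
    [0,0,0,0,0,0,0]
  ]
}}

```text
time: 18.4
eef_pos: [0.5379, 0.1918, 0.2302]
tcp_rot: [0.661, -0.251, 0.252, -0.661]
contact_force: [4.8, -2.1, -4.5]
finger_gap: 0.0139
```

```bash
python3 st2.py
```

```text
[537.91 191.76 230.18] -41.64 [ 4.4 -2.2 -3.8] tz [0.039 0.132 0.112] jt6 0.125
```

Emit:
{"op": "play_rows", "data": {
  "steps": [
    [-0.3,0.2,-0.5,0,0,-0.03,0],
    [0,0,0,0,0,-0.02,0],
    [0,0,0,0,0,0,0]
  ]
}}

```text
time: 18.88
eef_pos: [0.5379, 0.1918, 0.2302]
tcp_rot: [-0.654, 0.267, -0.269, 0.654]
contact_force: [4.6, -2.5, -2.6]
finger_gap: 0.014
```

```bash
python3 st2.py
```

```text
[537.94 191.82 230.19] -44.5 [ 4.2 -3.  -2.3] tz [0.107 0.072 0.1  ] jt6 0.104
```

Emit:
{"op": "play_rows", "data": {
  "steps": [
    [0,0,0,0,0,-0.03,0],
    [0,0,0,0,0,0,0]
  ]
}}

```text
time: 19.23
eef_pos: [0.538, 0.1919, 0.2302]
tcp_rot: [-0.65, 0.277, -0.278, 0.65]
contact_force: [5.0, -2.7, -1.8]
finger_gap: 0.0136
```

```bash
python3 st2.py
```

```text
[537.96 191.84 230.19] -46.22 [ 4.5 -3.1 -1.4] tz [0.103 0.12  0.103] jt6 0.108
```

```bash
cat > dz.py <<'E'
from h import *
D=[];C=[];B=[]
for i in range(3):
    s=get_state();T=R.from_quat(s['tcp_rot']).as_matrix(); p=np.array(s['eef_pos'])
    c,P=cloud("wrist"); L=((P-p)@T)*1000; Q=L[np.isfinite(L[...,0])]; r=np.hypot(Q[:,0]-1,Q[:,2])
    d=Q[(r<29)&(abs(Q[:,1]-3.5)<2.5)&(abs(Q[:,2])>8)]; A=np.linalg.lstsq(np.c_[d[:,[0,2]]-[1,0],np.ones(len(d))],d[:,1],rcond=None)[0]; D.append(A)
    b=Q[(abs(Q[:,1]+18.5)<3)&(abs(Q[:,0])<26)&(abs(Q[:,0])>13)&(abs(Q[:,2])<6)]; B.append(np.median(b[:,1]))
    k=Q[(r>50)&(r<90)&(abs(Q[:,1]-40)<6)]; C.append(np.median(k[:,1]))
print("disc",np.round(D,3).tolist(),"bar top",np.round(B,2),"case",np.round(C,2),"disc over case",np.mean(C)-np.mean(D,0)[2])
S=d[:,[0,2]]; H=cv2.convexHull(S.astype(np.float32))[:,0]
from scipy.optimize import least_squares
print("centre",least_squares(lambda q:np.hypot(H[:,0]-q[0],H[:,1]-q[1])-30.3,[1,0],loss="soft_l1",f_scale=.5).x,
 "bar ang",np.degrees(np.polyfit(b[:,0],b[:,2],1)[0]))
E
python3 dz.py
```

```text
disc [[-0.001, -0.001, 3.235], [0.002, -0.0, 3.299], [-0.003, -0.003, 3.226]] bar top [-18.58 -18.54 -18.58] case [40.53 40.53 40.54] disc over case 37.283074767536235
centre [ 2.78577613 -0.06014093] bar ang -0.4759081120991716
```

Emit:
{"op": "play_rows", "data": {
  "steps": [
    [-0.3,0.2,0,0,0,-0.03,0],
    [0,0,0,0,0,-0.02,0],
    [0,0,0,0,0,0,0]
  ]
}}

```text
time: 19.85
eef_pos: [0.538, 0.1919, 0.2302]
tcp_rot: [-0.643, 0.293, -0.295, 0.643]
contact_force: [4.6, -3.4, -2.3]
finger_gap: 0.0139
```

```bash
python3 st2.py
```

```text
[537.99 191.89 230.2 ] -49.08 [ 4.4 -3.2 -2.7] tz [0.132 0.118 0.168] jt6 0.115
```

Emit:
{"op": "play_rows", "data": {
  "steps": [
    [0.9,-0.6,0,0,0,0,0],
    [0,0,0,0,0,0,0],
    [0,0,0,0,0,0,24],
    [0,0,0,0,0,0,35],
    [0,0,0,0,0,0,40]
  ]
}}

```text
time: 20.58
eef_pos: [0.5367, 0.1922, 0.2289]
tcp_rot: [0.643, -0.294, 0.293, -0.643]
contact_force: [-0.4, 0.4, 0.8]
finger_gap: 0.0355
```

Emit:
{"op": "play_rows", "data": {
  "steps": [
    [0,0,0,0,0,0,40],
    [0,0,15,0,0,0,40],
    [0,0,30,0,0,0,40],
    [0,0,30,0,0,0,40],
    [0,0,0,0,0,0,40]
  ]
}}

```text
time: 21.2
eef_pos: [0.5396, 0.1923, 0.3078]
tcp_rot: [-0.642, 0.292, -0.296, 0.645]
contact_force: [0.2, -0.1, -0.4]
finger_gap: 0.0399
```

```bash
python3 st2.py; python3 - <<'E'
from h import *
c,P=cloud("wrist"); save(c,"wend"); Q=P[np.isfinite(P[...,0])]*1000; r=np.hypot(Q[:,0]-538.8,Q[:,1]-191.5)
b=Q[(Q[:,2]>262)&(Q[:,2]<282)&(r<32)]; d=Q[(Q[:,2]>244)&(Q[:,2]<258)&(r<33)]; k=Q[(r>45)&(r<80)&(abs(Q[:,2]-190)<6)]
print(len(b),np.median(b[:,2]),cv2.minAreaRect(b[:,:2].astype(np.float32)))
print("disc",np.median(d[:,2]),"case",np.median(k[:,2]),cv2.minEnclosingCircle(d[:,:2].astype(np.float32)),np.linalg.lstsq(np.c_[d[:,:2]-[538,191],np.ones(len(d))],d[:,2],rcond=None)[0])
E
```

```text
[538.48 192.05 306.08] -49.09 [ 0.3 -0.  -0.3] tz [-0.016 -0.044  0.037] jt6 0.001
0 nan ((0.0, 0.0), (0.0, 0.0), 0.0)
disc 248.79900086694977 case 189.590068594876 ((538.7536010742188, 192.36309814453125), 25.094478607177734) [ 1.00562742e-02 -4.09962256e-03  2.48684996e+02]
  return _methods._mean(a, axis=axis, dtype=dtype,
  ret = ret.dtype.type(ret / rcount)
```

View pics/wend.png

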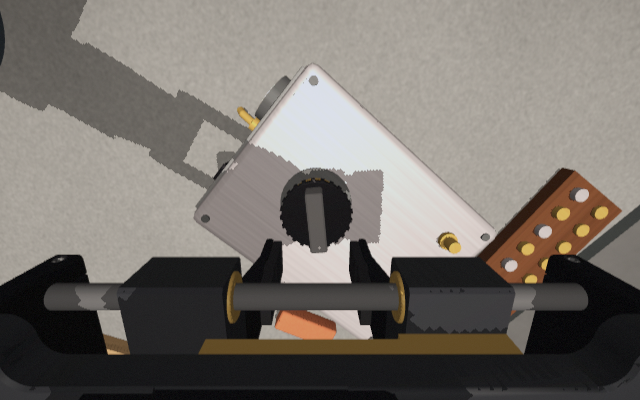

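```bash
python3 - <<'E'
from h import *
c,P=cloud("wrist"); Q=P[np.isfinite(P[...,0])]*1000; r=np.hypot(Q[:,0]-538.8,Q[:,1]-191.5)
b=Q[(Q[:,2]>244)&(Q[:,2]<258)&(r<33)]; d=Q[(Q[:,2]>222)&(Q[:,2]<232)&(r<33)]
print(cv2.minAreaRect(b[:,:2].astype(np.float32)),np.median(d[:,2]),cv2.minEnclosingCircle(d[:,:2].astype(np.float32)))
vx,vy=cv2.fitLine(b[:,:2].astype(np.float32),cv2.DIST_L2,0,.01,.01)[:2,0]; print("bar yaw",np.degrees(np.arctan2(vy,vx)))
E
```

```text
((538.819091796875, 192.50709533691406), (13.997184753417969, 49.74870300292969), 46.32155990600586) 226.85847446294335 ((539.1350708007812, 192.17713928222656), 31.167001724243164)
bar yaw -43.880314
```

```bash
python3 -c "
from rig import job_done
print(job_done())"
```

```text
the job is handed in; nothing more can be done
None
```

The filler is closed and the job is handed in at about 21 s. I count one or two ratchet clicks, worked out from measurements because the plug can't be seen.

**What I did:** I gripped the cap by its bar and let the lugs down through the notches with no contact. I pressed to about 13–14 N on the seal and turned clockwise as the cam drew the cap down. I stopped at about 84° of hand turn, let go and lifted clear.

**Last checks:**
- **Height:** the disc's top is 37.3 mm above the case, so the cap's mid-point is about 10.3 mm above the rim. That puts about 15–16 N on the seal, between the 10 N needed and the 25 N limit. The height did not change when I let go.
- **Position:** the cap sits level and centred, and the gripper was about 55 mm above it, touching nothing. I stayed clear of the other things but did not measure them again.

**Less certain:**
- **Click count:** the hand stopped sinking after about 57° of turn, so the plug had stalled while the grip went on by about 27°, more than one tooth. The disc's height puts the stall nearer 49°, which points to two clicks; the 57° reading points to one. No sharp torque drop showed a click, and torque held at about 0.10–0.13 N m, below the nominal 0.15.
- **Spring-back:** the bar turned back about 5.5° on release. I take this as the ratchet settling into a tooth, since the height stayed the same.

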